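# Unlock the reagent case and hold up the opened lock

## Robot

A 6-joint arm with a two-finger parallel gripper is mounted at the origin on the work surface. World frame = base frame: x ahead of the robot, y to its left, z up, the work surface at z = 0. Lengths are in m, angles in rad, forces in N, time in s.
With the tool pointing down it reaches from about 0.25 to 0.8 m from the base axis. Payload 3.9 kg.
Tool frame: the origin (TCP) lies at the very end of the fingers, on their centre line; the grasp point (between the pads) lies 19 mm behind it; x points along the fingers, y is the direction in which the jaws open and shut, and the axes are right-handed (so a half turn about x gives the same grasp; the last joint's range is limited). The gripper opens to 85 mm and grips with 20 to 120 N. Pads are 22 mm wide; open, the fingers measure 114 mm over their backs; the gripper's body (76 mm by 85 mm) begins 54 mm behind the grasp point. The pads swing forward as they close: fully open they stand 13 mm farther back than shut.
Start: joints at [-1.171, 0.26, -0.138, 1.173, 0, 1.571], TCP at [0.204, -0.484, 0.206] pointing down, gripper open.
Joint ranges: [-2.78, 2.78], [-0.83, 1.72], [-1.28, 1.37], [-1.9, 2.12], [-1.57, 1.48], [-3.14, 3.14]. Speed limits (rad/s): [2.57, 2.57, 3.14, 3.14, 3.14, 3.14].

## Interface

Orientations are given as a unit quaternion [w, x, y, z].
In Python, from bench import observe, imaging, job, boxes_of, masks_of, place_of gives the robot as it stands.
- The arm moves only by the tool play_rows, never from a script. Its argument "targets" is a list of rows, each an object of numbers: "grip": the finger opening in m, from 0 to 0.0854; "x", "y", "z": the shift along the tool's x, y, z in m; "rx", "ry", "rz": the turn, a rotation vector about the tool's x, y, z in degrees. In form: [{"grip": .., "x": .., "y": .., "z": .., "rx": .., "ry": .., "rz": ..}, ...]. A call has 1 to 10 rows; each row is the pose to reach, as a shift and turn from the pose measured when the call began, along the tool's axes at that moment; what a row does not reach only later rows make up. A row lasts 1/12 s, in which the tool goes at most 41.7 mm and 7.16 degrees, less where a joint would pass 70% of its speed; a pose out of reach is approached as far as the arm can. A call with a gripper value outside its range is refused whole. The fingers move at their own pace and stop on an object; "newtons" is the grip in N (left out, the last holds). Time passes only in rows, so rows that repeat a pose let the fingers close. It gives the time, the measured TCP pose, the force and the opening at its end, in the units of the state.
- observe(): the state, without advancing time (a new reading comes with each control period).
- imaging.capture(name): name is "side" or "top" or "wrist"; returns the picture (480x640x3 uint8, red, green, blue); there is no depth.
- imaging.get_calibration(name): a dict with "intrinsics" (3x3 intrinsics, pixels), "distortion" ([k1, k2, p1, p2, k3] as OpenCV has them; the pictures are not rectified), "rvec" (rotation vector, rad) and "tvec" (3), from world to camera coordinates, as OpenCV has them. Camera axes: x right, y down, z forward; pixel columns grow to the right and rows downward; lengths in m; the calibration is good to about 2 mm. A picture is of the moment at which its call begins: read the wrist's pose just before it. get_calibration takes no time and is no camera call; for the wrist camera it gives the pose at the moment of the call.
- job.finish_job(): hands the job in, once; it reports no verdict.
Trained networks look in the newest picture that a camera, given by its name, has taken for a name from the list of things; names that differ only in an ending like _2 or _b are one class to them, and where a whole thing is asked for, a point or a joint stands for the part that bears it (a point fixed in the world has none). Each returns a list of dicts, best first, with "score" (0 to 1); they miss things now and then, are a little off and sometimes report something else, mostly with a low value. They report only what shows in the picture. A call takes as long as a camera call. They do not tell look-alikes from the thing itself.
- boxes_of(query, camera): "rect" ([left, top, right, bottom] in pixels, round what is visible of it).
- masks_of(query, camera): "mask" (480x640 bool, what is visible of it) and "rect" ([left, top, right, bottom] in pixels, round what is visible of it).
- place_of(query, camera): "uv" ([column, row] in pixels: a listed point, or the origin of a listed thing).
The state is a dict: "time_s": time; "qpos": joint angles; "qd": joint speeds; "joint_torque": joint torques, N m; "tcp_pos": TCP position; "orientation": TCP orientation; "force": force on the tool from outside, world axes, zero at the start; "moment": the same for the moment, N m; "width": opening from 0.0 (shut) to 1.0 (fully open).
Only numpy, scipy, OpenCV 4.12 (cv2) and the standard library are available. Lean on these libraries where they do the work, as an engineer would, in place of code of your own. Each camera call takes 0.05 s, during which the arm holds its last target.

## Task

The reagent case is secured by a blue combination lock. Press the red sprung lever down until its catch holds it and take the hand off it, then turn the dial click by click until its white pointer points at the green mark, then pull the orange-tabbed shackle bolt fully open. Last, lift the lock off and finish while still holding it up in the air, still and level with the dial on top, its underside some 20 cm above the bench and the shackle still open; leave the lever latched and everything else where it stands.

Things in the scene. Friction and masses are not known exactly. Their poses are not given: they have to be found in the camera images.
- case: Low grey steel case fixed to the bench, lid 40 mm above the bench. Origin on the bench under the middle of the lock's seat; x points to the case's back (away from the shackle tab), y towards the lever's paddle, z up. The lid spans x -142 to 172, y -92 to 192 mm. The lock sits at the origin in a rim 7 mm high (99 x 73 mm outside, 1.5 mm play). Vials stand at the lid's back, x 116 to 160 mm.
- staple (a point): Top of the steel staple, an upright eye 28 mm wide (y), 8 mm thick (x), rising 39 mm from the lid into the lock's hollow underside; the shackle bolt passes through it. At the case's x 0, y 0, z 79 mm. Hidden under the lock.
- catch_top (a point): Top of the small sprung brass catch beside the lever's arm, 71 mm above the bench, at case x -50, y 105 mm; with its black housing it takes up x -60 to -30, y 94 to 116 mm. It snaps over the arm by itself; do not press on it.
- release_lever (a joint): Sprung lever on the case, hinged about the case's x axis at case x -61, y 30, z 38 mm. 0 = up (start); grows to 0.50 rad as the paddle is pressed down to its stop. Past about 0.44 a catch snaps over the arm and then holds it at about 0.42 when let go. Takes 4 N at first, 12 N at most. While up, its finger blocks the bolt's collar: the shackle cannot be pulled out.
- lever_paddle (a point): Centre of the top of the red paddle (26 mm along case x, 34 mm along the arm, 10 mm thick); moves with the lever: case x -61, y 121, z 102 mm when up (sloping, higher outwards); y 140, z 56 mm when level (0.45 rad); z about 50 mm at the stop. A fingertip going straight down at case x -61, y 130 mm stays on the paddle all the way.
- lock: Blue block lock, loose, 84 x 58 x 66 mm (x, y, z), 0.5 kg with its parts; origin at the centre of its underside, which starts 40 mm above the bench; axes as the case's. Dial in the middle of its top, green mark on the top at the +x side of the dial. The shackle bolt sticks out of its -x face, 24 mm above its underside. While the bolt is in, the staple lets it rise only 4 mm.
- lock_grip (a point): Point on the lock's vertical centre line, 50 mm above its underside (16 mm below its top): about the height to grip the lock across its 58 mm sides (faces +y and -y). The dial's top is 46 mm above this point. Moves with the lock.
- dial (a joint): Dial on the lock's top, rad about the lock's up axis, positive anticlockwise from above; 0 = its white pointer points at the green mark (lock's +x) and the bolt is free (within 0.17). Sprung notches click every pi/4; starts 1 to 3 notches anticlockwise of the mark; turns from -1.2 to 3.0. A click takes 0.1 N m; released between notches it springs to the nearest.
- dial_grip (a point): Point on the dial's axis, 22 mm above the lock's top: the height to grip the bar. The bar is 42 mm long (along the pointer), 14 mm wide, its top 30 mm above the lock's top; it stands on a round plate 3 mm thick and 42 mm across.
- shackle (a joint): Straight shackle bolt in the lock; slides along the lock's -x, in m: 0 = locked (start), 0.024 = fully open at its stop. About 1.5 N of friction, stays where it is left; stops within 6 mm unless the dial is on the mark and the lever is down. From 0.018 on it is clear of the staple.
- shackle_tab (a point): Point to grip in the upright orange tab at the bolt's outer end, 12 mm below the tab's top: 91 mm from the lock's centre on its -x side when locked, 86 mm above the bench; moves with the bolt. The tab is 12 mm along x, 22 mm along y (grip it across y), from 54 to 98 mm above the bench. The bolt also has a 26 mm square collar 48 mm from the lock's centre.
- vial_a: Brown glass vial, black cap, 28 mm across, 62 mm tall, on the case's lid; origin at its foot. Bystander.
- vial_b: Brown glass vial, white cap, 28 mm across, 62 mm tall, on the case's lid; origin at its foot. Bystander.
- beaker: Clear glass beaker, 84 mm across, 110 mm tall, origin at its foot. Bystander on the bench.
- jug: White plastic measuring jug, 110 mm across plus handle, 150 mm tall, origin at its foot. Bystander on the bench.
- flask: Green-glass conical flask, 76 mm across, 124 mm tall, origin at its foot. Bystander on the bench.
- spatula: Steel lab scoop (spatula) lying on the bench, about 190 mm long along its x. Bystander.
- weight: Brass balance weight, 40 mm across, 46 mm tall, origin at its foot. Bystander on the bench.
Mind the look-alikes: they are no part of the job. What is shaped like the lock but yellow is not meant.

How it is judged:
By the outcome, as a careful person would: the job done as asked, in the order asked, and still so for the second after the job is handed in, while the arm keeps its last pose, push and grip.
It also fails if it takes over 72 s, if anything falls off the work surface, if the arm or the gripper's body presses on something with over 40 N, if the wrist force passes 120 N, or if a joint passes its speed limit or range.

## Working session

There is one attempt and no reset: what is moved stays moved. The work goes in short steps, Python scripts to look and compute and a tool call to move; the robot and the scene stay as the last step left them, time stands still between calls to the robot, and variables do not carry over. Pictures are saved under pics/ and viewed, and the job is handed in when it is done.

Besides the shell and the picture viewer there is one more tool, called after "Request:" by a JSON object that holds its "method" and its "body", one argument or row to a line. play_rows: Moves the arm, as the interface text tells. Its arguments: {"type":"object","properties":{"targets":{"type":"array"},"newtons":{"type":"number"}},"required":["targets"]}

```bash
ls; mkdir -p pics
python3 - <<'E'
from bench import observe, imaging
import cv2
print(observe())
for n in ["side","top","wrist"]:
    c=imaging.get_calibration(n); print(n,c)
    im=imaging.capture(n); cv2.imwrite(f"pics/{n}0.png",im[:,:,::-1])
E
```

```text
pics
{'time_s': 0.0, 'qpos': array([-1.17098079e+00,  2.60671027e-01, -1.39399073e-01,  1.17269815e+00,
        1.24072072e-05,  1.57079262e+00]), 'qd': array([-9.77825269e-04,  1.12800611e-03, -2.64835016e-04,  3.95813981e-06,
        2.33268079e-05,  1.43358995e-04]), 'joint_torque': array([ 9.94621337e-05, -4.05671990e+01,  2.53924352e+01,  1.85678940e-02,
       -1.09063765e-04, -6.25545653e-06]), 'tcp_pos': array([ 0.20406938, -0.4829068 ,  0.20546042]), 'orientation': array([-0.13973356, -0.69288994, -0.14110189,  0.69315823]), 'force': array([ 0.16149394,  0.27754597, -0.60203992]), 'moment': array([ 0.01322178, -0.00767112,  0.03369783]), 'width': 0.9989318837470531}
side {'intrinsics': array([[481.16209771,   0.        , 324.95931651],
       [  0.        , 481.16209771, 239.44513766],
       [  0.        ,   0.        ,   1.        ]]), 'distortion': array([0.01917893, 0.        , 0.        , 0.        , 0.        ]), 'rvec': array([ 2.22340456, -0.66086308,  0.28163115]), 'tvec': array([-0.45758662,  0.24258023,  1.02038806])}
top {'intrinsics': array([[512.1861897 ,   0.        , 323.22902285],
       [  0.        , 512.1861897 , 236.25883949],
       [  0.        ,   0.        ,   1.        ]]), 'distortion': array([0.01407273, 0.        , 0.        , 0.        , 0.        ]), 'rvec': array([ 2.12763323, -2.1300927 ,  0.13677576]), 'tvec': array([-0.00970997,  0.51788858,  1.19259528])}
wrist {'intrinsics': array([[345.0513484 ,   0.        , 323.74394728],
       [  0.        , 345.0513484 , 241.91518446],
       [  0.        ,   0.        ,   1.        ]]), 'distortion': array([-0.05749667,  0.        ,  0.        ,  0.        ,  0.        ]), 'rvec': array([-2.39578561,  1.58744098,  0.24893864]), 'tvec': array([-0.52484616, -0.03927943,  0.37972622])}
```

View pics/top0.png

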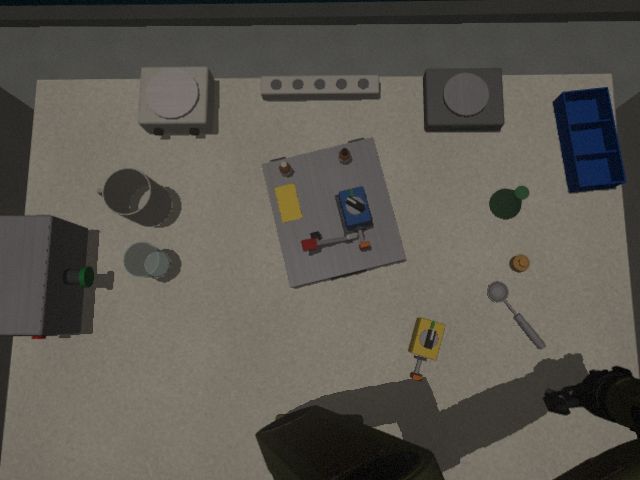

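View pics/side0.png

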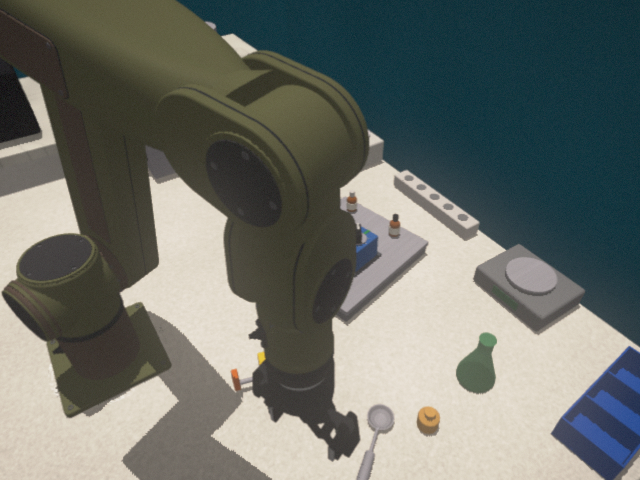

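View pics/wrist0.png

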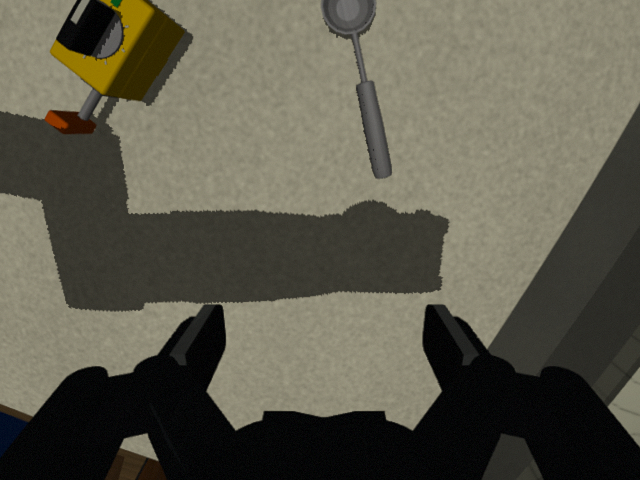

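```bash
cat > h.py <<'E'
import numpy as np, cv2
from scipy.optimize import least_squares
from scipy.spatial.transform import Rotation as R
from bench import observe, imaging, boxes_of, masks_of, place_of
def proj(P,c):
    P=np.asarray(P,float).reshape(-1,1,3)
    return cv2.projectPoints(P,c['rvec'],c['tvec'],c['intrinsics'],c['distortion'])[0].reshape(-1,2)
def ray_z(uv,c,z):
    n=cv2.undistortPoints(np.array([[uv]],float),c['intrinsics'],c['distortion'])[0,0]
    Rm=cv2.Rodrigues(c['rvec'])[0]; o=-Rm.T@c['tvec']; d=Rm.T@np.array([n[0],n[1],1]); return o+d*(z-o[2])/d[2]
def case2w(p,pose):
    x,y,th=pose; p=np.atleast_2d(np.asarray(p,float)); c,s=np.cos(th),np.sin(th)
    return np.c_[x+c*p[:,0]-s*p[:,1], y+s*p[:,0]+c*p[:,1], p[:,2]]
E
python3 - <<'E'
from h import *
im=imaging.capture("top")[:,:,::-1]; c=imaging.get_calibration("top")
cv2.imwrite("pics/topc.png",cv2.resize(im[125:300,250:420],None,fx=3.4,fy=3.4,interpolation=cv2.INTER_CUBIC))
for n in ["lock","lock_grip","case","lever_paddle","shackle_tab","dial_grip","catch_top","vial_a"]:
    r=place_of(n,"top"); print(n,[(round(a['score'],2),np.round(a['uv'],1)) for a in r[:3]])
for q,z in [((264,162),.04),((373,140),.04),((405,262),.04),((290,287),.04)]: print(ray_z(q,c,z))
E
```

```text
lock [(0.96, array([350.6, 211.3])), (0.39, array([154.1, 268.2])), (0.28, array([354.6, 208.9]))]
lock_grip [(0.71, array([428.4, 337. ])), (0.62, array([353. , 207.3]))]
case [(0.6, array([355.3, 212.5]))]
lever_paddle [(0.82, array([309.4, 243.1]))]
shackle_tab [(0.65, array([412.7, 379. ])), (0.44, array([367.1, 245. ]))]
dial_grip [(0.85, array([355.2, 204.8])), (0.74, array([429.7, 333.6]))]
catch_top []
vial_a [(0.7, array([344.7, 157.7])), (0.44, array([288.8, 170.9]))]
[0.70386502 0.13611522 0.04      ]
[ 0.75818126 -0.13311443  0.04      ]
[ 0.4553281  -0.20478122  0.04      ]
[0.39624355 0.06847665 0.04      ]
```

View pics/topc.png

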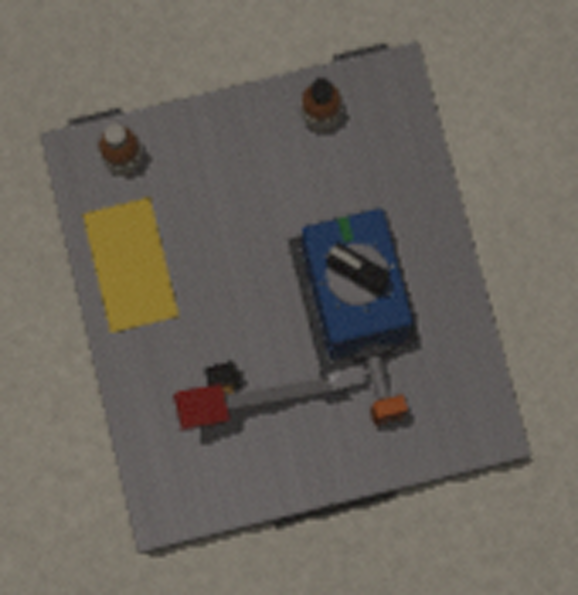

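Run:
```python
from h import *
c=imaging.get_calibration("top")
o=lambda u,v:(250+u/3.4-.35,125+v/3.4-.35)
P=[[.172,.192,.04],[.172,-.092,.04],[-.142,-.092,.04],[-.142,.192,.04],[0,0,.128],[-.061,.121,.102]]
U=np.array([o(42,131),o(418,43),o(530,460),o(140,547),(355.2,204.8),o(202,408)])
W=np.array([1,1,1,1,1,.5])
f=lambda p:((proj(case2w(P,p),c)-U)*W[:,None]).ravel()
r=least_squares(f,[.6,-.08,.2]); print(r.x,f(r.x).reshape(-1,2).round(1))
np.save("pose.npy",r.x)
for n in ["catch_top"]: pass
names={'paddle130':[-.061,.130,.1],'tab':[-.091,0,.086],'lockgrip':[0,0,.09]}
for k,v in names.items(): print(k,case2w(v,r.x).round(4))
s=imaging.get_calibration("wrist"); o_=observe(); 
Rw=cv2.Rodrigues(s['rvec'])[0]; cam=-Rw.T@s['tvec']; q=o_['orientation']; Rt=R.from_quat(np.r_[q[1:],q[0]])
print('cam in tool',Rt.inv().apply(cam-o_['tcp_pos']), Rt.as_matrix().round(3)); print((Rt.inv().as_matrix()@Rw.T).round(3))
im=imaging.capture("top")[:,:,::-1].copy()
for p in proj(case2w(P+[[-.091,0,.098],[.042,.029,.106],[.042,-.029,.106],[-.042,.029,.106],[-.042,-.029,.106],[-.05,.105,.071]],r.x),c): cv2.circle(im,tuple(int(round(t)) for t in p),1,(0,0,255),-1)
cv2.imwrite("pics/topd.png",cv2.resize(im[125:300,250:420],None,fx=3.4,fy=3.4))
```

```text
[ 0.57779436 -0.0847138   0.23244106] [[-0.3 -0. ]
 [ 1.  -0.5]
 [ 0.3 -0.2]
 [-1.2  1.8]
 [ 0.1 -1. ]
 [ 0.3 -0.4]]
paddle130 [[0.4885 0.0277 0.1   ]]
tab [[ 0.4892 -0.1057  0.086 ]]
lockgrip [[ 0.5778 -0.0847  0.09  ]]
cam in tool [-0.16746337  0.00063004 -0.07840332] [[-0.     0.389 -0.921]
 [-0.    -0.921 -0.389]
 [-1.     0.     0.   ]]
[[-0.001 -0.304  0.953]
 [ 1.     0.     0.001]
 [-0.     0.953  0.304]]
```

View pics/topd.png

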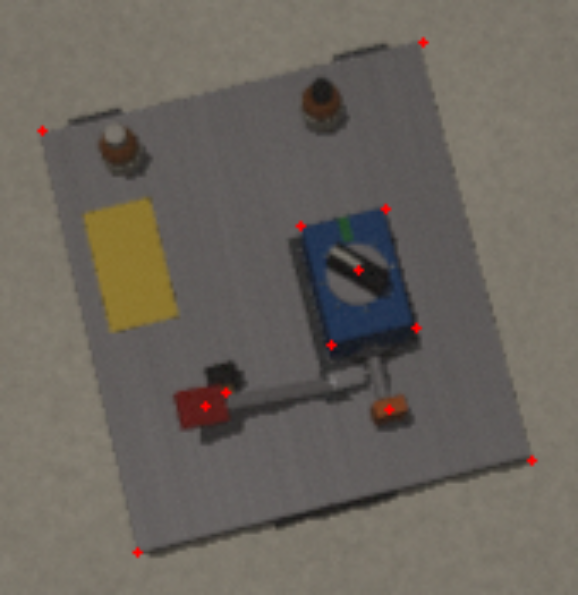

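```bash
cat >> h.py <<'E'
def rel(pos,ty_deg):
    """shift/turn in tool axes from the present pose to world pos with tool down and tool y at heading ty_deg"""
    o=observe(); q=o['orientation']; Rt=R.from_quat(np.r_[q[1:],q[0]])
    a=np.radians(ty_deg); X=np.array([0,0,-1.]); Y=np.array([np.cos(a),np.sin(a),0]); Z=np.cross(X,Y)
    Rg=R.from_matrix(np.c_[X,Y,Z])
    d=Rt.inv().apply(np.asarray(pos)-o['tcp_pos']); rv=np.degrees((Rt.inv()*Rg).as_rotvec())
    print("t",round(o['time_s'],2),"xyz",d.round(4),"rot",rv.round(2),"w",round(o['width'],3),"F",o['force'].round(1))
def relc(p,ty_case_deg):
    pose=np.load("pose.npy"); rel(case2w(p,pose)[0],ty_case_deg+np.degrees(pose[2]))
E
python3 -c "
from h import *
relc([-.062,.132,.25],0)"
```

```text
t 0.65 xyz [-0.0437 -0.3625 -0.4601] rot [-80.41   0.    -0.  ] w 0.999 F [ 0.7 -0.1  0.5]
```

Request:
{"method": "play_rows", "body": {
  "targets": [
    {"grip":0,"x":-0.044,"y":-0.362,"z":-0.46,"rx":-80.4,"ry":0,"rz":0},
    {"grip":0,"x":-0.044,"y":-0.362,"z":-0.46,"rx":-80.4,"ry":0,"rz":0},
    {"grip":0,"x":-0.044,"y":-0.362,"z":-0.46,"rx":-80.4,"ry":0,"rz":0},
    {"grip":0,"x":-0.044,"y":-0.362,"z":-0.46,"rx":-80.4,"ry":0,"rz":0},
    {"grip":0,"x":-0.044,"y":-0.362,"z":-0.46,"rx":-80.4,"ry":0,"rz":0},
    {"grip":0,"x":-0.044,"y":-0.362,"z":-0.46,"rx":-80.4,"ry":0,"rz":0},
    {"grip":0,"x":-0.044,"y":-0.362,"z":-0.46,"rx":-80.4,"ry":0,"rz":0},
    {"grip":0,"x":-0.044,"y":-0.362,"z":-0.46,"rx":-80.4,"ry":0,"rz":0},
    {"grip":0,"x":-0.044,"y":-0.362,"z":-0.46,"rx":-80.4,"ry":0,"rz":0},
    {"grip":0,"x":-0.044,"y":-0.362,"z":-0.46,"rx":-80.4,"ry":0,"rz":0}
  ],
  "newtons": 60
}}

```text
time_s: 1.48
tcp_pos: [0.4057, -0.1179, 0.2381]
orientation: [0.521, 0.478, 0.52, -0.478]
force: [0.2, -0.6, -0.9]
width: -0.002
```

```bash
python3 -c "
from h import *
relc([-.062,.132,.25],0)"
```

```text
t 1.48 xyz [-0.0119  0.0936 -0.1399] rot [-8.45  0.03 -0.05] w -0.002 F [ 0.2 -0.6 -0.9]
```

Request:
{"method": "play_rows", "body": {
  "targets": [
    {"grip":0,"x":-0.012,"y":0.094,"z":-0.14,"rx":-8.4,"ry":0,"rz":0},
    {"grip":0,"x":-0.012,"y":0.094,"z":-0.14,"rx":-8.4,"ry":0,"rz":0},
    {"grip":0,"x":-0.012,"y":0.094,"z":-0.14,"rx":-8.4,"ry":0,"rz":0},
    {"grip":0,"x":-0.012,"y":0.094,"z":-0.14,"rx":-8.4,"ry":0,"rz":0},
    {"grip":0,"x":-0.012,"y":0.094,"z":-0.14,"rx":-8.4,"ry":0,"rz":0},
    {"grip":0,"x":-0.012,"y":0.094,"z":-0.14,"rx":-8.4,"ry":0,"rz":0},
    {"grip":0,"x":-0.012,"y":0.094,"z":-0.14,"rx":-8.4,"ry":0,"rz":0},
    {"grip":0,"x":-0.012,"y":0.094,"z":-0.14,"rx":-8.4,"ry":0,"rz":0}
  ]
}}

```text
time_s: 2.15
tcp_pos: [0.4866, 0.0285, 0.2499]
orientation: [0.554, 0.439, 0.554, -0.439]
force: [-0.5, 0.7, -0.2]
width: -0.0
```

```bash
cat > look.py <<'E'
from h import *
import sys
tag=sys.argv[1]; cam=sys.argv[2] if len(sys.argv)>2 else "wrist"
c=imaging.get_calibration(cam); im=imaging.capture(cam)[:,:,::-1].copy()
np.savez(f"pics/{tag}.npz",**c); cv2.imwrite(f"pics/{tag}_raw.png",im)
pose=np.load("pose.npy")
P=[[.172,.192,.04],[.172,-.092,.04],[-.142,-.092,.04],[-.142,.192,.04],[0,0,.136],[-.061,.121,.102],[-.091,0,.098],[.042,.029,.106],[.042,-.029,.106],[-.042,.029,.106],[-.042,-.029,.106],[-.05,.105,.071]]
for p in proj(case2w(P,pose),c):
    if abs(p).max()<1000: cv2.circle(im,tuple(int(round(t)) for t in p),2,(255,0,255),-1)
cv2.imwrite(f"pics/{tag}.png",im)
relc([-.062,.132,.25],0)
E
python3 look.py w1
```

```text
t 2.2 xyz [ 0.      0.0008 -0.001 ] rot [-0.15  0.05 -0.  ] w 0.001 F [-0.3 -0.   0.3]
```

View pics/w1.png

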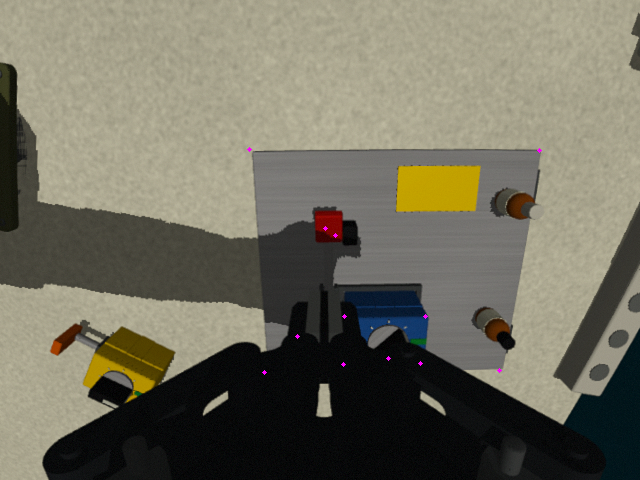

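Run:
```python
import cv2
im=cv2.imread("pics/w1_raw.png")
cv2.imwrite("pics/w1z.png",cv2.resize(im[195:365,250:440],None,fx=3.5,fy=3.5,interpolation=cv2.INTER_CUBIC))
```

```text
(no output)
```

View pics/w1z.png

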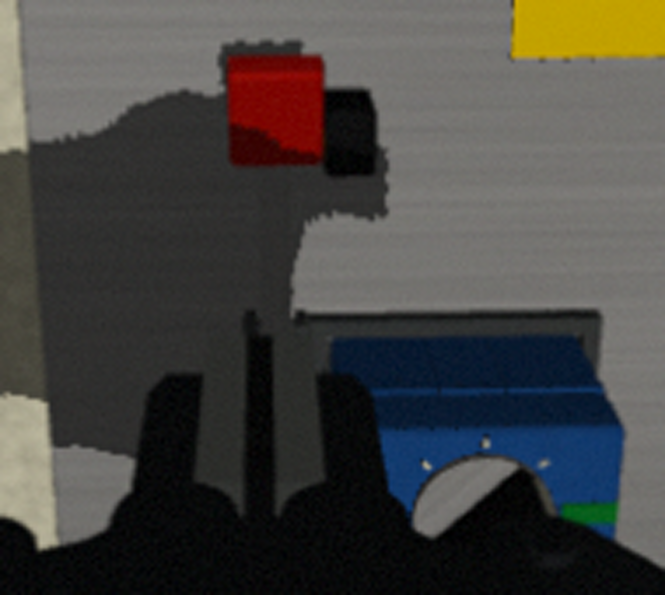

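Run:
```python
from h import *
ct=imaging.get_calibration("top"); cw=dict(np.load("pics/w1.npz"))
o=lambda u,v:(250+u/3.4-.35,125+v/3.4-.35)
P=np.array([[.172,.192,.04],[.172,-.092,.04],[-.142,-.092,.04],[-.142,.192,.04],[0,0,.136],[-.061,.121,.102]])
U=np.array([o(42,131),o(418,43),o(530,460),o(140,547),(355.2,204.8),o(202,408)])
Pw=np.array([[.172,.192,.04],[-.142,.192,.04],[.042,.029,.106],[-.061,.121,.102],[.0495,.0365,.047]])
Uw=np.array([(540,149.5),(252.5,151),(427.7,317),(329.1,228.4),(421.2,284.2)])
def f(p,s=0):
    a=(proj(case2w(P,p),ct)-U); b=(proj(case2w(Pw,p),cw)-Uw)
    return (a,b) if s else np.r_[a.ravel(),b.ravel()]
r=least_squares(f,np.load("pose.npy")); print(r.x); a,b=f(r.x,1); print(a.round(1),b.round(1),sep="\n")
fw=lambda p:(proj(case2w(Pw,p),cw)-Uw).ravel()
r2=least_squares(fw,r.x);print(r2.x,fw(r2.x).reshape(-1,2).round(1))
np.save("pose.npy",(r.x+r2.x)/2)
relc([-.061,.132,.115],0)
```

```text
[ 0.58032707 -0.08450874  0.23477051]
[[-0.5 -0.8]
 [ 0.7 -1.5]
 [ 0.3 -1.4]
 [-1.1  0.9]
 [ 0.1 -2.9]
 [ 0.6 -1.7]]
[[ 1.2  0.7]
 [-1.9 -1.7]
 [ 0.1 -0.9]
 [-1.8  0.5]
 [-0.6  0.9]]
[ 0.58144657 -0.08449925  0.23852222] [[ 1.6  0.3]
 [-1.5 -1. ]
 [ 1.  -0.8]
 [-1.1  1. ]
 [ 0.1  1. ]]
t 2.2 xyz [ 0.135   0.0043 -0.0004] rot [-0.39  0.05 -0.  ] w 0.001 F [-0.3 -0.   0.3]
```

Request:
{"method": "play_rows", "body": {
  "targets": [
    {"grip":0,"x":0.04,"y":0.004,"z":0,"rx":-0.4,"ry":0,"rz":0},
    {"grip":0,"x":0.08,"y":0.004,"z":0,"rx":-0.4,"ry":0,"rz":0},
    {"grip":0,"x":0.115,"y":0.004,"z":0,"rx":-0.4,"ry":0,"rz":0},
    {"grip":0,"x":0.13,"y":0.004,"z":0,"rx":-0.4,"ry":0,"rz":0},
    {"grip":0,"x":0.14,"y":0.004,"z":0,"rx":-0.4,"ry":0,"rz":0},
    {"grip":0,"x":0.15,"y":0.004,"z":0,"rx":-0.4,"ry":0,"rz":0},
    {"grip":0,"x":0.16,"y":0.004,"z":0,"rx":-0.4,"ry":0,"rz":0},
    {"grip":0,"x":0.17,"y":0.004,"z":0,"rx":-0.4,"ry":0,"rz":0},
    {"grip":0,"x":0.18,"y":0.004,"z":0,"rx":-0.4,"ry":0,"rz":0},
    {"grip":0,"x":0.186,"y":0.004,"z":0,"rx":-0.4,"ry":0,"rz":0}
  ]
}}

```text
time_s: 3.03
tcp_pos: [0.4901, 0.028, 0.064]
orientation: [0.555, 0.438, 0.555, -0.438]
force: [-0.5, 2.1, 5.3]
width: 0.003
```

Request:
{"method": "play_rows", "body": {
  "targets": [
    {"grip":0,"x":0.004,"y":0,"z":0},
    {"grip":0,"x":0.008,"y":0,"z":0},
    {"grip":0,"x":0.011,"y":0,"z":0},
    {"grip":0,"x":0.012,"y":0,"z":0}
  ]
}}

```text
invalid input
```

Request:
{"method": "play_rows", "body": {
  "targets": [
    {"grip":0,"x":0.004,"y":0,"z":0,"rx":0,"ry":0,"rz":0},
    {"grip":0,"x":0.008,"y":0,"z":0,"rx":0,"ry":0,"rz":0},
    {"grip":0,"x":0.011,"y":0,"z":0,"rx":0,"ry":0,"rz":0},
    {"grip":0,"x":0.012,"y":0,"z":0,"rx":0,"ry":0,"rz":0}
  ]
}}

```text
time_s: 3.37
tcp_pos: [0.49, 0.0287, 0.0531]
orientation: [0.554, 0.44, 0.555, -0.437]
force: [-3.6, 4.4, 11.3]
width: -0.001
```

Request:
{"method": "play_rows", "body": {
  "targets": [
    {"grip":0,"x":0.002,"y":0,"z":0,"rx":0,"ry":0,"rz":0},
    {"grip":0,"x":0.003,"y":0,"z":0,"rx":0,"ry":0,"rz":0},
    {"grip":0,"x":0.004,"y":0,"z":0,"rx":0,"ry":0,"rz":0}
  ]
}}

```text
time_s: 3.62
tcp_pos: [0.4901, 0.0294, 0.0508]
orientation: [0.554, 0.441, 0.555, -0.436]
force: [-3.3, 5.3, 13.3]
width: 0.0
```

```bash
python3 look.py w2
```

```text
t 3.67 xyz [-0.1996  0.0004 -0.0013] rot [-0.22 -0.3  -0.22] w -0.003 F [-0.2  2.8  5.5]
```

View pics/w2_raw.png

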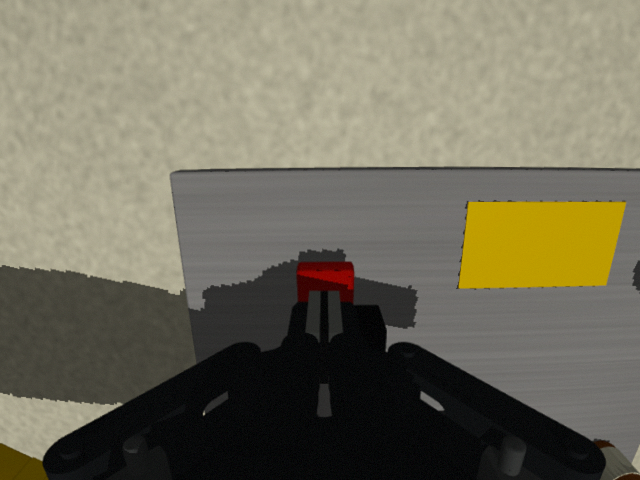

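Request:
{"method": "play_rows", "body": {
  "targets": [
    {"grip":0,"x":0.002,"y":0,"z":0,"rx":0,"ry":0,"rz":0},
    {"grip":0,"x":0.004,"y":0,"z":0,"rx":0,"ry":0,"rz":0},
    {"grip":0,"x":0.004,"y":0,"z":0,"rx":0,"ry":0,"rz":0}
  ]
}}

```text
time_s: 3.92
tcp_pos: [0.4902, 0.0296, 0.0474]
orientation: [0.554, 0.442, 0.555, -0.436]
force: [-0.8, 4.7, 7.4]
width: 0.002
```

Request:
{"method": "play_rows", "body": {
  "targets": [
    {"grip":0,"x":-0.01,"y":0,"z":0,"rx":0,"ry":0,"rz":0},
    {"grip":0,"x":-0.04,"y":0,"z":0,"rx":0,"ry":0,"rz":0},
    {"grip":0,"x":-0.08,"y":0,"z":0,"rx":0,"ry":0,"rz":0},
    {"grip":0,"x":-0.12,"y":0,"z":0,"rx":0,"ry":0,"rz":0},
    {"grip":0,"x":-0.16,"y":0,"z":0,"rx":0,"ry":0,"rz":0},
    {"grip":0,"x":-0.2,"y":0,"z":0,"rx":0,"ry":0,"rz":0},
    {"grip":0,"x":-0.2,"y":0,"z":0,"rx":0,"ry":0,"rz":0}
  ]
}}

```text
time_s: 4.5
tcp_pos: [0.4936, 0.0269, 0.2556]
orientation: [0.557, 0.445, 0.551, -0.433]
force: [1.3, 0.4, 0.7]
width: -0.003
```

```bash
python3 look.py w3
python3 - <<'E'
import cv2
im=cv2.imread("pics/w3_raw.png")
cv2.imwrite("pics/w3z.png",cv2.resize(im[165:365,230:440],None,fx=3,fy=3,interpolation=cv2.INTER_CUBIC))
from h import *
relc([0,0,.22],135)
E
```

```text
t 4.55 xyz [ 0.0021 -0.002  -0.0029] rot [-0.35 -0.29 -0.85] w 0.002 F [ 0.4 -0.6 -0.5]
t 4.55 xyz [0.0324 0.0603 0.1288] rot [-135.35    0.86   -0.76] w 0.002 F [ 0.4 -0.6 -0.5]
```

View pics/w3z.png

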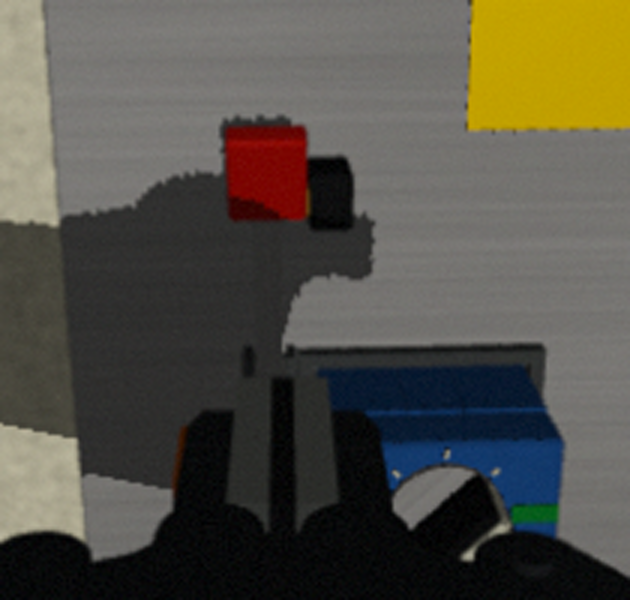

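Run:
```python
from h import *
p=np.load("pose.npy")
for t in ["w1","w3"]:
    c=dict(np.load(f"pics/{t}.npz"))
    for th in (0,.42):
        # up: paddle direction slope .45
        y,z=(.121,.102) if th==0 else (.139,.058); s=.45-th
        e=np.array([0,np.cos(s),np.sin(s)])*.017
        q=np.array([-.061,y,z]); pts=[q-[.013,0,0]-e,q+[.013,0,0]-e,q+[.013,0,0]+e,q-[.013,0,0]+e]
        print(t,th,proj(case2w(pts,p),c).round(0).tolist())
```

```text
w1 0 [[314.0, 242.0], [341.0, 242.0], [342.0, 215.0], [313.0, 215.0]]
w1 0.42 [[315.0, 217.0], [339.0, 217.0], [340.0, 185.0], [315.0, 185.0]]
w3 0 [[305.0, 238.0], [331.0, 238.0], [332.0, 211.0], [304.0, 211.0]]
w3 0.42 [[306.0, 214.0], [330.0, 214.0], [330.0, 182.0], [305.0, 183.0]]
```

Run:
```python
from h import *
p=np.load("pose.npy")
c=dict(np.load("pics/w2.npz"))
# lever geometry: rotate about (y=.03,z=.038); paddle centre level (0.45): (.140,.056)
for th in (.2,.3,.4,.44,.5):
    a=.45-th; ca,sa=np.cos(a),np.sin(a)
    f=lambda y,z:(.03+ca*(y-.03)-sa*(z-.038), .038+sa*(y-.03)+ca*(z-.038))
    pts=[[-.061+sx*.013,*f(y,z)] for y,z in((.157,.056),(.157,.046),(.123,.056)) for sx in(-1,1)]
    print(th,proj(case2w(pts,p),c).round(0).tolist())
im=cv2.imread("pics/w2_raw.png")
cv2.imwrite("pics/w2z.png",cv2.resize(im[230:360,250:430],None,fx=4,fy=4,interpolation=cv2.INTER_CUBIC))
```

```text
0.2 [[293.0, 284.0], [355.0, 284.0], [294.0, 270.0], [353.0, 270.0], [296.0, 341.0], [352.0, 341.0]]
0.3 [[294.0, 264.0], [353.0, 264.0], [296.0, 254.0], [351.0, 253.0], [297.0, 324.0], [350.0, 324.0]]
0.4 [[296.0, 249.0], [351.0, 248.0], [298.0, 242.0], [349.0, 241.0], [298.0, 310.0], [349.0, 310.0]]
0.44 [[297.0, 244.0], [350.0, 244.0], [298.0, 238.0], [348.0, 238.0], [299.0, 306.0], [349.0, 305.0]]
0.5 [[298.0, 238.0], [349.0, 237.0], [299.0, 233.0], [347.0, 233.0], [299.0, 299.0], [348.0, 299.0]]
```

View pics/w2z.png

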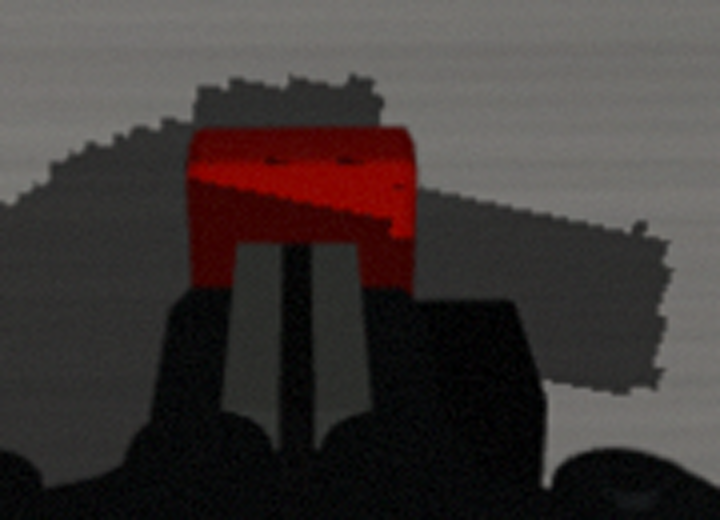

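Run:
```python
from h import *
p=np.load("pose.npy")
for t in("w1","w2","w3"):
    c=dict(np.load(f"pics/{t}.npz"))
    Rw=cv2.Rodrigues(c['rvec'])[0]; cam=-Rw.T@c['tvec']
    # tool frame from fixed cam-in-tool
    M=np.array([[-.001,-.304,.953],[1,0,.001],[0,.953,.304]]) # tool<-cam
    Rt=Rw.T@M.T
    tcp=cam-Rt@np.array([-.16746,.00063,-.0784])
    pts=[tcp+Rt@np.array(v) for v in ([0,0,0],[0,0,.011],[0,0,-.011],[-.019,0,0],[-.019,0,-.011])]
    print(t,tcp.round(4),proj(pts,c).round(0).tolist())
    a=ray_z((252.5,151) if t=="w1" else (0,0),c,.04)
c=dict(np.load("pics/w2.npz"))
# case left-back corner in w2 at about (173,172)
print(proj(case2w([[-.142,.192,.04]],p),c))
```

```text
w1 [0.4867 0.0273 0.2499] [[322.0, 287.0], [322.0, 305.0], [322.0, 267.0], [322.0, 304.0], [322.0, 283.0]]
w2 [0.4902 0.0281 0.0508] [[322.0, 287.0], [322.0, 305.0], [322.0, 267.0], [322.0, 304.0], [322.0, 283.0]]
w3 [0.4937 0.0256 0.2556] [[322.0, 287.0], [322.0, 305.0], [322.0, 267.0], [322.0, 304.0], [322.0, 283.0]]
[[166.10874091 169.12754513]]
```

Run:
```python
from h import *
for n in("side","top"):
    c=imaging.get_calibration(n); im=imaging.capture(n)[:,:,::-1].copy()
    o=observe(); q=o['orientation']; Rt=R.from_quat(np.r_[q[1:],q[0]])
    pts=proj([o['tcp_pos']+Rt.apply(v) for v in([0,0,0],[-.019,0,0],[-.073,0,0])],c); print(n,pts.round(1).tolist())
    u,v=pts[0].astype(int)
    for p in pts: cv2.circle(im,tuple(int(round(t)) for t in p),1,(255,0,255),-1)
    u=min(max(u,90),550);v=min(max(v,70),410)
    cv2.imwrite(f"pics/{n}4.png",cv2.resize(im[v-70:v+70,u-90:u+90],None,fx=4,fy=4,interpolation=cv2.INTER_NEAREST))
```

```text
side [[296.7, 176.7], [296.3, 169.6], [294.9, 148.2]]
top [[301.8, 234.5], [301.3, 233.0], [299.5, 228.5]]
```

View pics/side4.png

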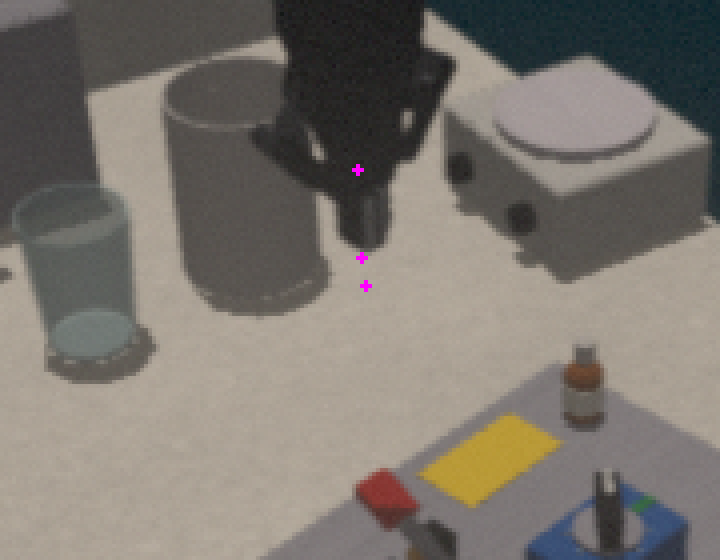

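View pics/top4.png

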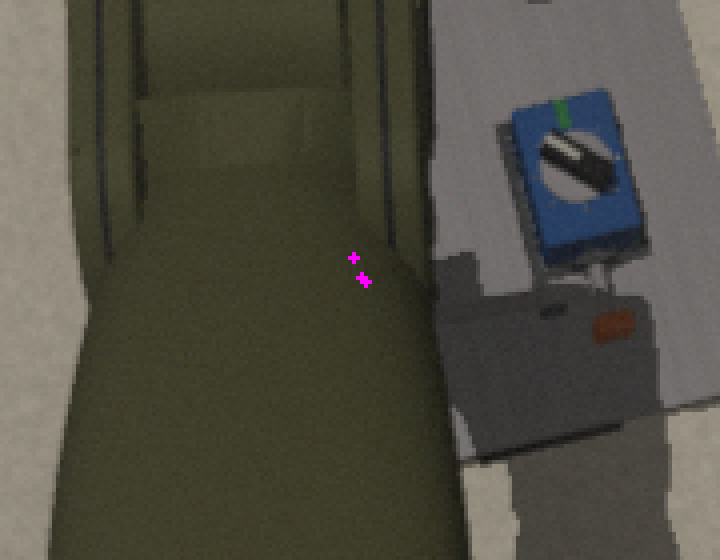

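```bash
cat >> h.py <<'E'
D=.025  # reported TCP lies this far beyond the real finger ends (shut)
def tip(p,ty):
    p=np.array(p,float); p[2]-=D; relc(p,ty)
E
python3 -c "
from h import *
tip([-.061,.132,.090],0)
tip([-.061,.132,.048],0)"
```

```text
t 4.65 xyz [ 0.1826  0.0008 -0.0009] rot [-0.33 -0.4  -0.35] w 0.0 F [-0.7  0.  -0.9]
t 4.65 xyz [ 0.2246  0.0005 -0.0006] rot [-0.33 -0.4  -0.35] w 0.0 F [-0.7  0.  -0.9]
```

Request:
{"method": "play_rows", "body": {
  "targets": [
    {"grip":0,"x":0.04,"y":0.001,"z":-0.001,"rx":-0.3,"ry":-0.4,"rz":-0.4},
    {"grip":0,"x":0.08,"y":0.001,"z":-0.001,"rx":-0.3,"ry":-0.4,"rz":-0.4},
    {"grip":0,"x":0.12,"y":0.001,"z":-0.001,"rx":-0.3,"ry":-0.4,"rz":-0.4},
    {"grip":0,"x":0.155,"y":0.001,"z":-0.001,"rx":-0.3,"ry":-0.4,"rz":-0.4},
    {"grip":0,"x":0.17,"y":0.001,"z":-0.001,"rx":-0.3,"ry":-0.4,"rz":-0.4},
    {"grip":0,"x":0.18,"y":0.001,"z":-0.001,"rx":-0.3,"ry":-0.4,"rz":-0.4},
    {"grip":0,"x":0.19,"y":0.001,"z":-0.001,"rx":-0.3,"ry":-0.4,"rz":-0.4},
    {"grip":0,"x":0.2,"y":0.001,"z":-0.001,"rx":-0.3,"ry":-0.4,"rz":-0.4},
    {"grip":0,"x":0.206,"y":0.001,"z":-0.001,"rx":-0.3,"ry":-0.4,"rz":-0.4},
    {"grip":0,"x":0.21,"y":0.001,"z":-0.001,"rx":-0.3,"ry":-0.4,"rz":-0.4}
  ]
}}

```text
time_s: 5.48
tcp_pos: [0.488, 0.0313, 0.0358]
orientation: [0.553, 0.437, 0.558, -0.438]
force: [-3.1, 5.1, 9.0]
width: 0.0
```

```bash
python3 -c "
from h import *
tip([-.061,.132,.050],0)"
```

```text
t 5.48 xyz [0.0108 0.0022 0.0024] rot [-0.02 -0.29  0.28] w 0.0 F [-3.1  5.1  9. ]
```

Request:
{"method": "play_rows", "body": {
  "targets": [
    {"grip":0,"x":0.003,"y":0.002,"z":0.001,"rx":0,"ry":0,"rz":0},
    {"grip":0,"x":0.006,"y":0.002,"z":0.001,"rx":0,"ry":0,"rz":0},
    {"grip":0,"x":0.009,"y":0.002,"z":0.001,"rx":0,"ry":0,"rz":0},
    {"grip":0,"x":0.011,"y":0.002,"z":0.001,"rx":0,"ry":0,"rz":0},
    {"grip":0,"x":0.011,"y":0.002,"z":0.001,"rx":0,"ry":0,"rz":0}
  ]
}}

```text
time_s: 5.9
tcp_pos: [0.4878, 0.0329, 0.0257]
orientation: [0.551, 0.438, 0.56, -0.437]
force: [-6.7, 7.2, 23.3]
width: 0.002
```

```bash
python3 look.py w5
python3 - <<'E'
import cv2
im=cv2.imread("pics/w5_raw.png")
cv2.imwrite("pics/w5z.png",cv2.resize(im[200:360,250:430],None,fx=3.5,fy=3.5,interpolation=cv2.INTER_CUBIC))
from h import *
p=np.load("pose.npy")
c=dict(np.load("pics/w5.npz"))
for th in (.3,.4,.44,.5):
    a=.45-th; ca,sa=np.cos(a),np.sin(a)
    f=lambda y,z:(.03+ca*(y-.03)-sa*(z-.038), .038+sa*(y-.03)+ca*(z-.038))
    pts=[[-.061+sx*.013,*f(y,z)] for y,z in((.157,.056),(.157,.046),(.123,.056)) for sx in(-1,1)]
    print(th,proj(case2w(pts,p),c).round(0).tolist())
tip([-.061,.132,.050],0)
E
```

```text
t 5.95 xyz [-0.2244 -0.0005  0.0016] rot [ 0.03 -0.62  0.37] w 0.003 F [-6.5  7.  23.9]
0.3 [[292.0, 297.0], [360.0, 297.0], [294.0, 283.0], [358.0, 283.0], [295.0, 363.0], [356.0, 363.0]]
0.4 [[295.0, 277.0], [358.0, 277.0], [297.0, 267.0], [356.0, 267.0], [297.0, 345.0], [355.0, 345.0]]
0.44 [[296.0, 270.0], [357.0, 270.0], [298.0, 262.0], [355.0, 262.0], [298.0, 339.0], [354.0, 339.0]]
0.5 [[297.0, 262.0], [355.0, 262.0], [299.0, 255.0], [354.0, 256.0], [298.0, 330.0], [354.0, 331.0]]
t 5.95 xyz [0.0006 0.002  0.004 ] rot [ 0.03 -0.62  0.37] w 0.003 F [-6.5  7.  23.9]
```

View pics/w5z.png

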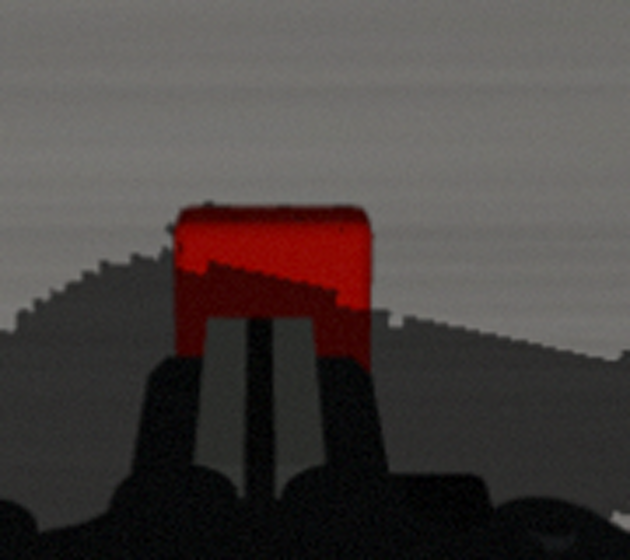

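Request:
{"method": "play_rows", "body": {
  "targets": [
    {"grip":0,"x":-0.008,"y":0,"z":0,"rx":0,"ry":0,"rz":0},
    {"grip":0,"x":-0.03,"y":0,"z":0,"rx":0,"ry":0,"rz":0},
    {"grip":0,"x":-0.07,"y":0,"z":0,"rx":0,"ry":0,"rz":0},
    {"grip":0,"x":-0.11,"y":0,"z":0,"rx":0,"ry":0,"rz":0},
    {"grip":0.06,"x":-0.15,"y":0,"z":0,"rx":0,"ry":0,"rz":0},
    {"grip":0.06,"x":-0.19,"y":0,"z":0,"rx":0,"ry":0,"rz":0},
    {"grip":0.06,"x":-0.22,"y":0,"z":0,"rx":0,"ry":-0.6,"rz":0.4},
    {"grip":0.06,"x":-0.22,"y":0,"z":0,"rx":0,"ry":-0.6,"rz":0.4}
  ]
}}

```text
time_s: 6.62
tcp_pos: [0.492, 0.0307, 0.2503]
orientation: [0.558, 0.439, 0.553, -0.436]
force: [0.3, 0.3, 0.8]
width: 0.569
```

```bash
python3 look.py w6
python3 - <<'E'
import cv2
im=cv2.imread("pics/w6_raw.png")
cv2.imwrite("pics/w6z.png",cv2.resize(im[145:365,230:440],None,fx=2.7,fy=2.7,interpolation=cv2.INTER_CUBIC))
from h import *
p=np.load("pose.npy")
c=dict(np.load("pics/w6.npz"))
for th in (0,.42):
    a=.45-th; ca,sa=np.cos(a),np.sin(a)
    f=lambda y,z:(.03+ca*(y-.03)-sa*(z-.038), .038+sa*(y-.03)+ca*(z-.038))
    pts=[[-.061+sx*.013,*f(y,z)] for y,z in((.157,.056),(.123,.056)) for sx in(-1,1)]
    print(th,((proj(case2w(pts,p),c)-[230,145])*2.7).round(0).tolist())
tip([0,0,.20],135)
E
```

```text
t 6.67 xyz [-0.0027 -0.0014  0.0011] rot [ 0.    0.04 -0.24] w 0.651 F [-0.5 -0.1 -0.4]
0 [[205.0, 191.0], [281.0, 191.0], [208.0, 264.0], [279.0, 264.0]]
0.42 [[209.0, 111.0], [277.0, 111.0], [211.0, 196.0], [276.0, 196.0]]
t 6.67 xyz [0.0726 0.0603 0.1331] rot [-1.35e+02  3.00e-01 -8.00e-02] w 0.651 F [-0.5 -0.1 -0.4]
```

View pics/w6z.png

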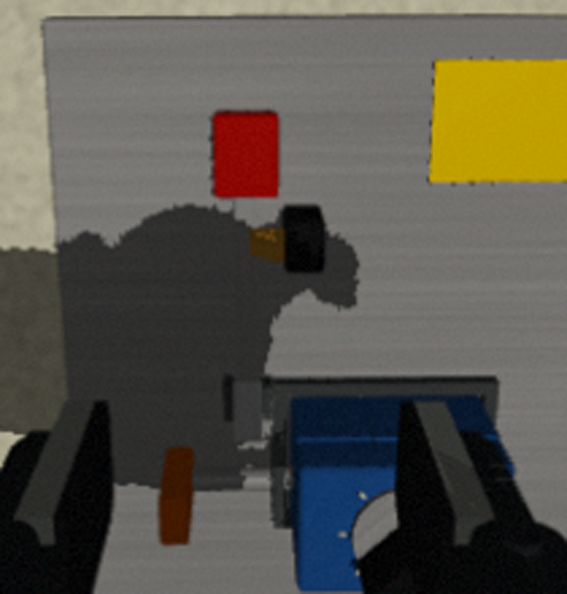

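Request:
{"method": "play_rows", "body": {
  "targets": [
    {"grip":0.05,"x":0.03,"y":0.06,"z":0.133,"rx":-70,"ry":0,"rz":0},
    {"grip":0.05,"x":0.03,"y":0.06,"z":0.133,"rx":-70,"ry":0,"rz":0},
    {"grip":0.05,"x":0.03,"y":0.06,"z":0.133,"rx":-70,"ry":0,"rz":0},
    {"grip":0.05,"x":0.03,"y":0.06,"z":0.133,"rx":-70,"ry":0,"rz":0},
    {"grip":0.05,"x":0.03,"y":0.06,"z":0.133,"rx":-70,"ry":0,"rz":0},
    {"grip":0.05,"x":0.03,"y":0.06,"z":0.133,"rx":-70,"ry":0,"rz":0},
    {"grip":0.05,"x":0.03,"y":0.06,"z":0.133,"rx":-70,"ry":0,"rz":0},
    {"grip":0.05,"x":0.03,"y":0.06,"z":0.133,"rx":-70,"ry":0,"rz":0},
    {"grip":0.05,"x":0.03,"y":0.06,"z":0.133,"rx":-70,"ry":0,"rz":0},
    {"grip":0.05,"x":0.03,"y":0.06,"z":0.133,"rx":-70,"ry":0,"rz":0}
  ]
}}

```text
time_s: 7.5
tcp_pos: [0.578, -0.0846, 0.2137]
orientation: [0.705, 0.038, 0.707, -0.037]
force: [0.7, -0.4, -0.1]
width: 0.584
```

```bash
python3 -c "
from h import *
tip([0,0,.20],135)
print(observe()['qpos'].round(2))"
```

```text
t 7.5 xyz [0.0387 0.0004 0.0029] rot [-64.7   -0.11  -0.13] w 0.584 F [ 0.7 -0.4 -0.1]
[-0.15  0.36  0.03  1.24  0.   -0.04]
```

Request:
{"method": "play_rows", "body": {
  "targets": [
    {"grip":0.05,"x":0.02,"y":0.0,"z":0.003,"rx":-64.7,"ry":0,"rz":0},
    {"grip":0.05,"x":0.02,"y":0.0,"z":0.003,"rx":-64.7,"ry":0,"rz":0},
    {"grip":0.05,"x":0.02,"y":0.0,"z":0.003,"rx":-64.7,"ry":0,"rz":0},
    {"grip":0.05,"x":0.02,"y":0.0,"z":0.003,"rx":-64.7,"ry":0,"rz":0},
    {"grip":0.05,"x":0.02,"y":0.0,"z":0.003,"rx":-64.7,"ry":0,"rz":0},
    {"grip":0.05,"x":0.02,"y":0.0,"z":0.003,"rx":-64.7,"ry":0,"rz":0},
    {"grip":0.05,"x":0.02,"y":0.0,"z":0.003,"rx":-64.7,"ry":0,"rz":0},
    {"grip":0.05,"x":0.02,"y":0.0,"z":0.003,"rx":-64.7,"ry":0,"rz":0},
    {"grip":0.05,"x":0.02,"y":0.0,"z":0.003,"rx":-64.7,"ry":0,"rz":0},
    {"grip":0.05,"x":0.02,"y":0.0,"z":0.003,"rx":-64.7,"ry":0,"rz":0}
  ]
}}

```text
time_s: 8.33
tcp_pos: [0.5786, -0.0849, 0.1902]
orientation: [0.614, -0.344, 0.619, 0.349]
force: [-0.5, 0.5, -0.3]
width: 0.584
```

```bash
python3 look.py w7; python3 -c "
from h import *
tip([0,0,.20],135)"
```

```text
t 8.38 xyz [-0.0584  0.1362  0.0505] rot [ 1.349e+02 -6.100e-01 -4.000e-02] w 0.585 F [ 0.4 -0.1 -0.7]
t 8.38 xyz [ 0.0156 -0.0016  0.0014] rot [-0.1  -0.15 -0.46] w 0.585 F [ 0.4 -0.1 -0.7]
```

View pics/w7.png

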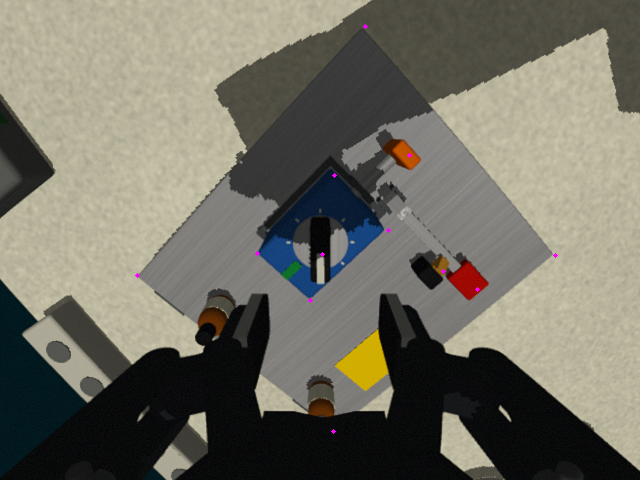

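Request:
{"method": "play_rows", "body": {
  "targets": [
    {"grip":0.045,"x":0.03,"y":-0.002,"z":0.0,"rx":0,"ry":0,"rz":-0.4},
    {"grip":0.045,"x":0.06,"y":-0.002,"z":0.0,"rx":0,"ry":0,"rz":-0.4},
    {"grip":0.045,"x":0.08,"y":-0.002,"z":0.0,"rx":0,"ry":0,"rz":-0.4},
    {"grip":0.045,"x":0.095,"y":-0.002,"z":0.0,"rx":0,"ry":0,"rz":-0.4},
    {"grip":0.045,"x":0.101,"y":-0.002,"z":0.0,"rx":0,"ry":0,"rz":-0.4},
    {"grip":0.045,"x":0.101,"y":-0.002,"z":0.0,"rx":0,"ry":0,"rz":-0.4},
    {"grip":0.045,"x":0.101,"y":-0.002,"z":0.0,"rx":0,"ry":0,"rz":-0.4}
  ]
}}

```text
time_s: 8.97
tcp_pos: [0.5793, -0.0858, 0.0893]
orientation: [0.616, -0.345, 0.619, 0.345]
force: [-0.3, -0.8, 0.6]
width: 0.529
```

```bash
python3 look.py w8; python3 -c "
from h import *
tip([0,0,.114],135)"
```

```text
t 9.02 xyz [-0.1599  0.1375  0.0503] rot [ 1.3483e+02 -9.0000e-02  1.6000e-01] w 0.525 F [0.4 0.2 0. ]
t 9.02 xyz [0.0011 0.0001 0.0016] rot [-0.16 -0.14 -0.02] w 0.525 F [0.4 0.2 0. ]
```

View pics/w8_raw.png

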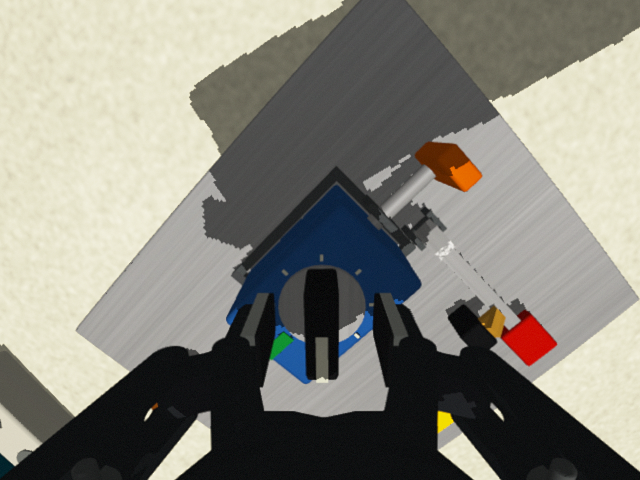

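Request:
{"method": "play_rows", "body": {
  "targets": [
    {"grip":0.0,"x":0.001,"y":0,"z":0,"rx":0,"ry":0,"rz":0},
    {"grip":0.0,"x":0.001,"y":0,"z":0,"rx":0,"ry":0,"rz":0},
    {"grip":0.0,"x":0.001,"y":0,"z":0,"rx":0,"ry":0,"rz":0},
    {"grip":0.0,"x":0.001,"y":0,"z":0,"rx":0,"ry":0,"rz":0},
    {"grip":0.0,"x":0.001,"y":0,"z":0,"rx":0,"ry":0,"rz":0},
    {"grip":0.0,"x":0.001,"y":0,"z":0,"rx":0,"ry":0,"rz":0}
  ],
  "newtons": 40
}}

```text
time_s: 9.52
tcp_pos: [0.5808, -0.0858, 0.0903]
orientation: [0.617, -0.346, 0.617, 0.344]
force: [-1.9, 0.3, 5.5]
width: 0.153
```

Request:
{"method": "play_rows", "body": {
  "targets": [
    {"grip":0.0,"x":-0.002,"y":0,"z":0,"rx":6,"ry":0,"rz":0},
    {"grip":0.0,"x":-0.002,"y":0,"z":0,"rx":12,"ry":0,"rz":0},
    {"grip":0.0,"x":-0.002,"y":0,"z":0,"rx":18,"ry":0,"rz":0},
    {"grip":0.0,"x":-0.002,"y":0,"z":0,"rx":24,"ry":0,"rz":0},
    {"grip":0.0,"x":-0.002,"y":0,"z":0,"rx":30,"ry":0,"rz":0},
    {"grip":0.0,"x":-0.002,"y":0,"z":0,"rx":36,"ry":0,"rz":0},
    {"grip":0.0,"x":-0.002,"y":0,"z":0,"rx":42,"ry":0,"rz":0},
    {"grip":0.0,"x":-0.002,"y":0,"z":0,"rx":45,"ry":0,"rz":0},
    {"grip":0.0,"x":-0.002,"y":0,"z":0,"rx":45,"ry":0,"rz":0},
    {"grip":0.0,"x":-0.002,"y":0,"z":0,"rx":45,"ry":0,"rz":0}
  ]
}}

```text
time_s: 10.35
tcp_pos: [0.5796, -0.0857, 0.091]
orientation: [0.701, -0.083, 0.703, 0.083]
force: [-0.1, 0.3, -6.9]
width: 0.153
```

```bash
python3 look.py w9; python3 -c "
from h import *
tip([0,0,.114],90); print(observe()['moment'])"
```

```text
t 10.4 xyz [-0.1588  0.1327 -0.0613] rot [ 8.991e+01 -5.000e-02  1.600e-01] w 0.152 F [ 0.1  0.5 -6. ]
t 10.4 xyz [0.0022 0.001  0.0013] rot [-0.09 -0.13  0.07] w 0.152 F [ 0.1  0.5 -6. ]
[-0.00866833 -0.01036093 -0.02393732]
```

View pics/w9_raw.png

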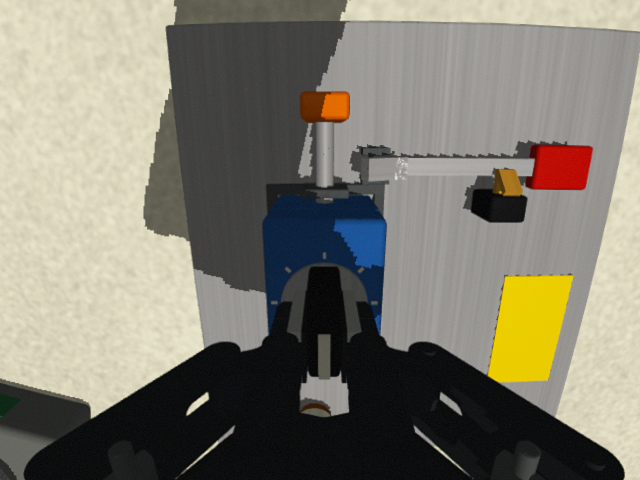

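Request:
{"method": "play_rows", "body": {
  "targets": [
    {"grip":0.0,"x":0.002,"y":0,"z":0,"rx":0,"ry":0,"rz":0},
    {"grip":0.045,"x":0.002,"y":0,"z":0,"rx":0,"ry":0,"rz":0},
    {"grip":0.045,"x":0.002,"y":0,"z":0,"rx":0,"ry":0,"rz":0},
    {"grip":0.045,"x":0.002,"y":0,"z":0,"rx":0,"ry":0,"rz":0},
    {"grip":0.045,"x":0.002,"y":0,"z":0,"rx":0,"ry":0,"rz":0},
    {"grip":0.045,"x":-0.03,"y":0,"z":0,"rx":0,"ry":0,"rz":0},
    {"grip":0.045,"x":-0.06,"y":0,"z":0,"rx":0,"ry":0,"rz":0},
    {"grip":0.045,"x":-0.09,"y":0,"z":-0.02,"rx":0,"ry":0,"rz":0},
    {"grip":0.045,"x":-0.09,"y":0,"z":-0.05,"rx":0,"ry":0,"rz":0},
    {"grip":0.045,"x":-0.09,"y":0,"z":-0.06,"rx":0,"ry":0,"rz":0}
  ]
}}

```text
time_s: 11.23
tcp_pos: [0.5201, -0.1002, 0.1836]
orientation: [0.702, -0.084, 0.702, 0.082]
force: [-1.0, -0.3, -0.8]
width: 0.526
```

```bash
python3 look.py w10; python3 -c "
from h import *
tip([-.091,0,.15],90);tip([-.091,0,.072],90)"
```

```text
t 11.28 xyz [-0.0678  0.1325  0.0019] rot [89.85 -0.09  0.22] w 0.529 F [-3.6  0.7 -0.5]
t 11.28 xyz [ 0.0574  0.0006 -0.0264] rot [-0.15 -0.2   0.08] w 0.529 F [-3.6  0.7 -0.5]
t 11.28 xyz [ 0.1354  0.0007 -0.0261] rot [-0.15 -0.2   0.08] w 0.529 F [-3.6  0.7 -0.5]
```

View pics/w10.png

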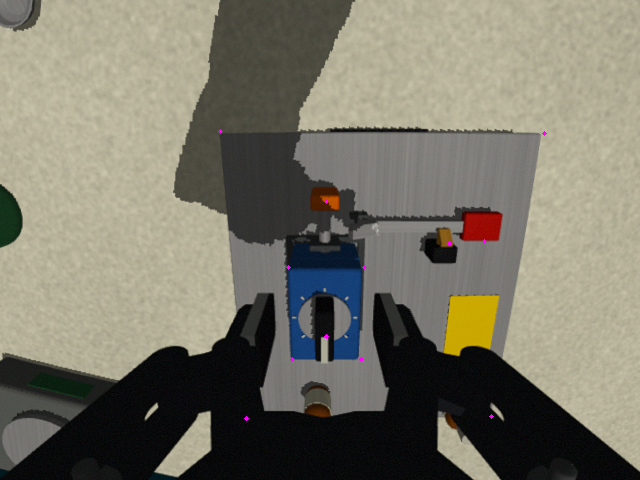

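Request:
{"method": "play_rows", "body": {
  "targets": [
    {"grip":0.045,"x":0.01,"y":0,"z":-0.02,"rx":0,"ry":0,"rz":0},
    {"grip":0.045,"x":0.03,"y":0,"z":-0.026,"rx":0,"ry":0,"rz":0},
    {"grip":0.045,"x":0.06,"y":0,"z":-0.026,"rx":0,"ry":0,"rz":0},
    {"grip":0.045,"x":0.09,"y":0,"z":-0.026,"rx":0,"ry":0,"rz":0},
    {"grip":0.045,"x":0.115,"y":0,"z":-0.026,"rx":0,"ry":0,"rz":0},
    {"grip":0.045,"x":0.13,"y":0,"z":-0.026,"rx":0,"ry":0,"rz":0},
    {"grip":0.045,"x":0.135,"y":0,"z":-0.026,"rx":0,"ry":0,"rz":0},
    {"grip":0.045,"x":0.135,"y":0,"z":-0.026,"rx":0,"ry":0,"rz":0}
  ]
}}

```text
time_s: 11.95
tcp_pos: [0.4913, -0.106, 0.0455]
orientation: [0.7, -0.083, 0.705, 0.082]
force: [0.6, -0.6, 0.2]
width: 0.525
```

```bash
python3 look.py w11; python3 -c "
from h import *
tip([-.091,0,.072],90)"
```

```text
t 12.0 xyz [-0.2034  0.1324  0.0277] rot [89.86 -0.19  0.24] w 0.521 F [ 0.2 -0.2 -0.1]
t 12.0 xyz [-0.0002  0.0004  0.    ] rot [-0.14 -0.28  0.03] w 0.521 F [ 0.2 -0.2 -0.1]
```

View pics/w11_raw.png

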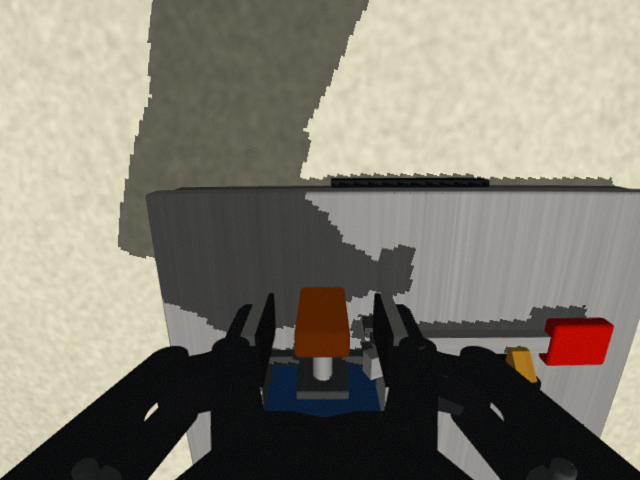

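Request:
{"method": "play_rows", "body": {
  "targets": [
    {"grip":0.0,"x":0,"y":0,"z":0,"rx":0,"ry":0,"rz":0},
    {"grip":0.0,"x":0,"y":0,"z":0,"rx":0,"ry":0,"rz":0},
    {"grip":0.0,"x":0,"y":0,"z":0,"rx":0,"ry":0,"rz":0},
    {"grip":0.0,"x":0,"y":0,"z":0,"rx":0,"ry":0,"rz":0},
    {"grip":0.0,"x":0,"y":0,"z":0,"rx":0,"ry":0,"rz":0}
  ],
  "newtons": 40
}}

```text
time_s: 12.42
tcp_pos: [0.4939, -0.1064, 0.0479]
orientation: [0.702, -0.083, 0.703, 0.082]
force: [0.3, -0.1, 3.0]
width: 0.25
```

Request:
{"method": "play_rows", "body": {
  "targets": [
    {"grip":0.0,"x":0,"y":0,"z":-0.004,"rx":0,"ry":0,"rz":0},
    {"grip":0.0,"x":0,"y":0,"z":-0.008,"rx":0,"ry":0,"rz":0},
    {"grip":0.0,"x":0,"y":0,"z":-0.012,"rx":0,"ry":0,"rz":0},
    {"grip":0.0,"x":0,"y":0,"z":-0.016,"rx":0,"ry":0,"rz":0},
    {"grip":0.0,"x":0,"y":0,"z":-0.02,"rx":0,"ry":0,"rz":0},
    {"grip":0.0,"x":0,"y":0,"z":-0.022,"rx":0,"ry":0,"rz":0},
    {"grip":0.0,"x":0,"y":0,"z":-0.024,"rx":0,"ry":0,"rz":0},
    {"grip":0.0,"x":0,"y":0,"z":-0.024,"rx":0,"ry":0,"rz":0}
  ]
}}

```text
time_s: 13.08
tcp_pos: [0.4698, -0.1123, 0.048]
orientation: [0.701, -0.083, 0.703, 0.082]
force: [-0.0, -1.5, 0.9]
width: 0.245
```

```bash
python3 look.py w12; python3 -c "
from h import *
tip([-.115,0,.072],90)"
```

```text
t 13.13 xyz [-0.2025  0.1327  0.0515] rot [ 8.985e+01 -5.000e-02  2.300e-01] w 0.244 F [-0.5 -1.2  1.9]
t 13.13 xyz [ 0.001   0.001  -0.0005] rot [-0.15 -0.18  0.11] w 0.244 F [-0.5 -1.2  1.9]
```

View pics/w12_raw.png

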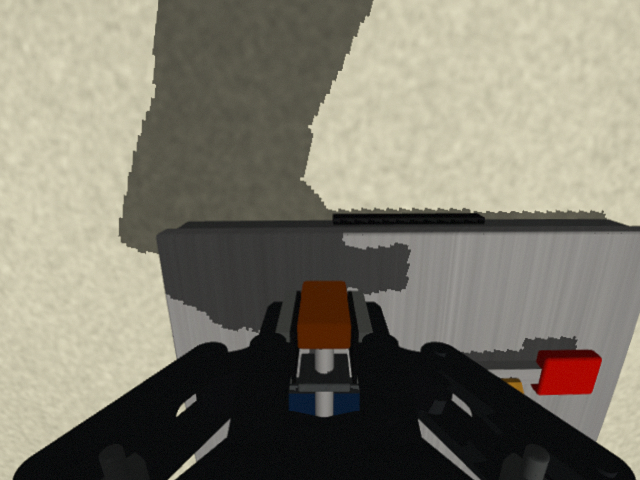

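Request:
{"method": "play_rows", "body": {
  "targets": [
    {"grip":0.0,"x":0,"y":0,"z":-0.002,"rx":0,"ry":0,"rz":0},
    {"grip":0.0,"x":0,"y":0,"z":-0.003,"rx":0,"ry":0,"rz":0},
    {"grip":0.0,"x":0,"y":0,"z":-0.003,"rx":0,"ry":0,"rz":0}
  ]
}}

```text
time_s: 13.38
tcp_pos: [0.4691, -0.1126, 0.0481]
orientation: [0.703, -0.083, 0.702, 0.082]
force: [5.7, 1.3, -4.8]
width: 0.252
```

Request:
{"method": "play_rows", "body": {
  "targets": [
    {"grip":0.045,"x":0,"y":0,"z":0.001,"rx":0,"ry":0,"rz":0},
    {"grip":0.045,"x":0,"y":0,"z":0.001,"rx":0,"ry":0,"rz":0},
    {"grip":0.045,"x":0,"y":0,"z":0.001,"rx":0,"ry":0,"rz":0},
    {"grip":0.045,"x":-0.03,"y":0,"z":0.001,"rx":0,"ry":0,"rz":0},
    {"grip":0.045,"x":-0.07,"y":0,"z":0.001,"rx":0,"ry":0,"rz":0},
    {"grip":0.085,"x":-0.11,"y":0,"z":0.001,"rx":0,"ry":0,"rz":0},
    {"grip":0.085,"x":-0.15,"y":0,"z":0.001,"rx":0,"ry":0,"rz":0},
    {"grip":0.085,"x":-0.15,"y":0,"z":0.04,"rx":0,"ry":0,"rz":0},
    {"grip":0.085,"x":-0.15,"y":0,"z":0.06,"rx":0,"ry":0,"rz":0},
    {"grip":0.085,"x":-0.15,"y":0,"z":0.06,"rx":0,"ry":0,"rz":0}
  ]
}}

```text
time_s: 14.22
tcp_pos: [0.5314, -0.098, 0.199]
orientation: [0.704, -0.084, 0.7, 0.082]
force: [-0.3, 0.5, 0.7]
width: 0.996
```

```bash
python3 look.py w13; python3 -c "
from h import *
tip([-.0015,0,.069],90)"
```

```text
t 14.27 xyz [-0.0522  0.1329 -0.0079] rot [8.994e+01 1.400e-01 3.000e-02] w 0.993 F [-0.6  0.5  0.3]
t 14.27 xyz [0.1541 0.0013 0.0525] rot [-0.06  0.07  0.11] w 0.993 F [-0.6  0.5  0.3]
```

View pics/w13.png

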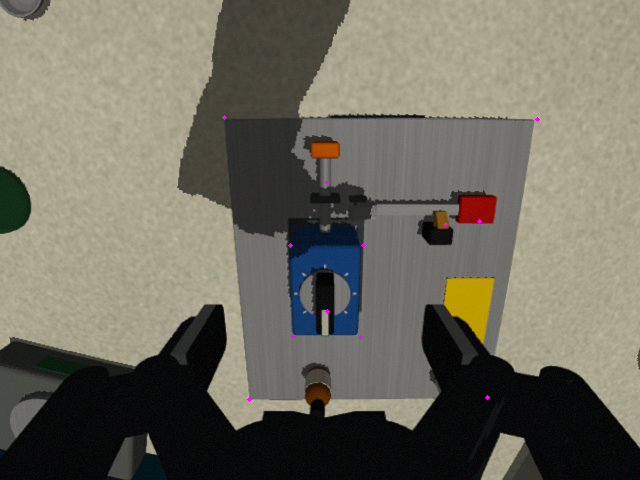

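Request:
{"method": "play_rows", "body": {
  "targets": [
    {"grip":0.085,"x":0,"y":0.001,"z":0.03,"rx":0,"ry":0,"rz":0},
    {"grip":0.085,"x":0,"y":0.001,"z":0.052,"rx":0,"ry":0,"rz":0},
    {"grip":0.085,"x":0.03,"y":0.001,"z":0.052,"rx":0,"ry":0,"rz":0},
    {"grip":0.085,"x":0.06,"y":0.001,"z":0.052,"rx":0,"ry":0,"rz":0},
    {"grip":0.085,"x":0.09,"y":0.001,"z":0.052,"rx":0,"ry":0,"rz":0},
    {"grip":0.085,"x":0.115,"y":0.001,"z":0.052,"rx":0,"ry":0,"rz":0},
    {"grip":0.085,"x":0.135,"y":0.001,"z":0.052,"rx":0,"ry":0,"rz":0},
    {"grip":0.085,"x":0.145,"y":0.001,"z":0.052,"rx":0,"ry":0,"rz":0},
    {"grip":0.085,"x":0.15,"y":0.001,"z":0.052,"rx":0,"ry":0,"rz":0},
    {"grip":0.085,"x":0.15,"y":0.001,"z":0.052,"rx":0,"ry":0,"rz":0}
  ]
}}

```text
time_s: 15.1
tcp_pos: [0.5774, -0.0853, 0.0472]
orientation: [0.702, -0.083, 0.703, 0.083]
force: [-0.4, -0.5, -0.9]
width: 0.996
```

```bash
python3 look.py w14; python3 -c "
from h import *
tip([-.001,0,.069],90)"
```

```text
t 15.15 xyz [-0.2019  0.1319 -0.0596] rot [8.993e+01 1.000e-01 6.000e-02] w 0.996 F [-0.2 -0.6  0.2]
t 15.15 xyz [0.0043 0.0003 0.0015] rot [-0.07  0.03  0.1 ] w 0.996 F [-0.2 -0.6  0.2]
```

View pics/w14_raw.png

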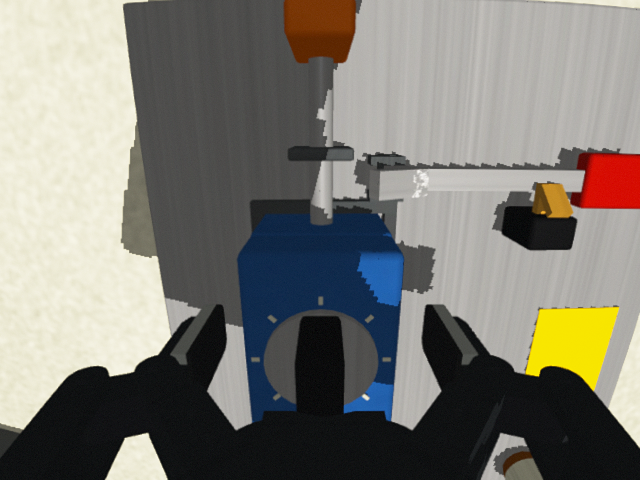

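Request:
{"method": "play_rows", "body": {
  "targets": [
    {"grip":0.085,"x":0.003,"y":0,"z":0.001,"rx":0,"ry":0,"rz":0},
    {"grip":0.085,"x":0.003,"y":0,"z":0.001,"rx":0,"ry":0,"rz":0},
    {"grip":0.04,"x":0.003,"y":0,"z":0.001,"rx":0,"ry":0,"rz":0},
    {"grip":0.04,"x":0.003,"y":0,"z":0.001,"rx":0,"ry":0,"rz":0},
    {"grip":0.04,"x":0.003,"y":0,"z":0.001,"rx":0,"ry":0,"rz":0},
    {"grip":0.04,"x":0.003,"y":0,"z":0.001,"rx":0,"ry":0,"rz":0},
    {"grip":0.04,"x":0.003,"y":0,"z":0.001,"rx":0,"ry":0,"rz":0}
  ],
  "newtons": 60
}}

```text
time_s: 15.73
tcp_pos: [0.5804, -0.0857, 0.0464]
orientation: [0.703, -0.084, 0.701, 0.082]
force: [-0.9, -1.4, 5.5]
width: 0.67
```

Request:
{"method": "play_rows", "body": {
  "targets": [
    {"grip":0.04,"x":-0.003,"y":0,"z":0,"rx":0,"ry":0,"rz":0},
    {"grip":0.04,"x":-0.008,"y":0,"z":0,"rx":0,"ry":0,"rz":0},
    {"grip":0.04,"x":-0.014,"y":0,"z":0,"rx":0,"ry":0,"rz":0},
    {"grip":0.04,"x":-0.02,"y":0,"z":0,"rx":0,"ry":0,"rz":0},
    {"grip":0.04,"x":-0.02,"y":0,"z":0,"rx":0,"ry":0,"rz":0}
  ]
}}

```text
time_s: 16.15
tcp_pos: [0.5804, -0.0856, 0.0673]
orientation: [0.703, -0.084, 0.701, 0.082]
force: [0.1, -0.3, -6.2]
width: 0.675
```

```bash
python3 look.py w15; python3 -c "
from h import *
tip([0,0,.232],90)"
```

```text
t 16.2 xyz [-0.1837  0.1323 -0.061 ] rot [8.992e+01 2.600e-01 3.000e-02] w 0.672 F [ 0.1 -0.1 -6.6]
t 16.2 xyz [-0.1401  0.0005  0.001 ] rot [-0.08  0.15  0.19] w 0.672 F [ 0.1 -0.1 -6.6]
```

View pics/w15_raw.png

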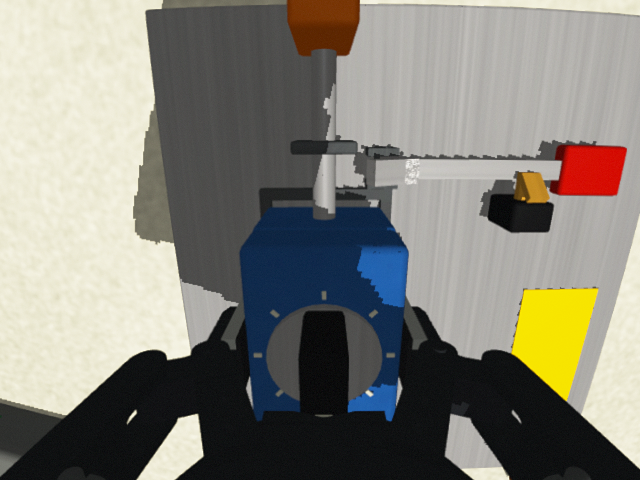

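Request:
{"method": "play_rows", "body": {
  "targets": [
    {"grip":0.04,"x":-0.01,"y":0,"z":0,"rx":0,"ry":0,"rz":0},
    {"grip":0.04,"x":-0.025,"y":0,"z":0,"rx":0,"ry":0,"rz":0},
    {"grip":0.04,"x":-0.045,"y":0,"z":0,"rx":0,"ry":0,"rz":0},
    {"grip":0.04,"x":-0.065,"y":0,"z":0,"rx":0,"ry":0,"rz":0},
    {"grip":0.04,"x":-0.085,"y":0,"z":0,"rx":0,"ry":0,"rz":0},
    {"grip":0.04,"x":-0.105,"y":0,"z":0,"rx":0,"ry":0,"rz":0},
    {"grip":0.04,"x":-0.12,"y":0,"z":0,"rx":0,"ry":0,"rz":0},
    {"grip":0.04,"x":-0.13,"y":0,"z":0,"rx":0,"ry":0,"rz":0},
    {"grip":0.04,"x":-0.136,"y":0,"z":0,"rx":0,"ry":0,"rz":0},
    {"grip":0.04,"x":-0.139,"y":0,"z":0,"rx":0,"ry":0,"rz":0}
  ]
}}

```text
time_s: 17.03
tcp_pos: [0.5801, -0.0853, 0.2067]
orientation: [0.704, -0.084, 0.701, 0.082]
force: [0.3, 0.7, -6.9]
width: 0.668
```

```bash
python3 -c "
from h import *
tip([0,0,.232],90)"
```

```text
t 17.03 xyz [-0.0003  0.0006  0.0009] rot [-0.08  0.19  0.21] w 0.668 F [ 0.3  0.7 -6.9]
```

Settle with a few hold rows, then check every camera.

Request:
{"method": "play_rows", "body": {
  "targets": [
    {"grip":0.04,"x":0,"y":0,"z":0,"rx":0,"ry":0,"rz":0},
    {"grip":0.04,"x":0,"y":0,"z":0,"rx":0,"ry":0,"rz":0},
    {"grip":0.04,"x":0,"y":0,"z":0,"rx":0,"ry":0,"rz":0},
    {"grip":0.04,"x":0,"y":0,"z":0,"rx":0,"ry":0,"rz":0},
    {"grip":0.04,"x":0,"y":0,"z":0,"rx":0,"ry":0,"rz":0},
    {"grip":0.04,"x":0,"y":0,"z":0,"rx":0,"ry":0,"rz":0}
  ]
}}

```text
time_s: 17.53
tcp_pos: [0.5798, -0.0852, 0.2061]
orientation: [0.703, -0.084, 0.701, 0.082]
force: [-0.8, 0.5, -7.0]
width: 0.666
```

```bash
python3 look.py w16; python3 look.py s16 side; python3 look.py t16 top
python3 - <<'E'
from h import *
p=np.load("pose.npy")
for t in("s16",):
    c=dict(np.load(f"pics/{t}.npz")); im=cv2.imread(f"pics/{t}_raw.png")
    for z in(.2,.266):
        for x in(-.042,.042):
            for y in(-.029,.029):
                q=proj(case2w([[x,y,z]],p),c)[0]; cv2.circle(im,tuple(int(round(v)) for v in q),1,(255,0,255),-1)
    q=proj(case2w([[-.115,0,.258]],p),c)[0];cv2.circle(im,tuple(int(round(v)) for v in q),1,(0,255,255),-1)
    cv2.imwrite("pics/s16z.png",cv2.resize(im[110:310,230:440],None,fx=2.8,fy=2.8,interpolation=cv2.INTER_CUBIC))
E
```

```text
t 17.58 xyz [-0.0443  0.1322 -0.0609] rot [8.992e+01 2.600e-01 3.000e-02] w 0.668 F [ 0.1  0.1 -6. ]
t 17.63 xyz [-0.0442  0.1323 -0.061 ] rot [8.992e+01 2.800e-01 3.000e-02] w 0.668 F [ 1.1  0.1 -6. ]
t 17.68 xyz [-0.0441  0.1323 -0.0611] rot [8.992e+01 2.900e-01 2.000e-02] w 0.668 F [-0.4  0.3 -6.4]
```

View pics/s16z.png

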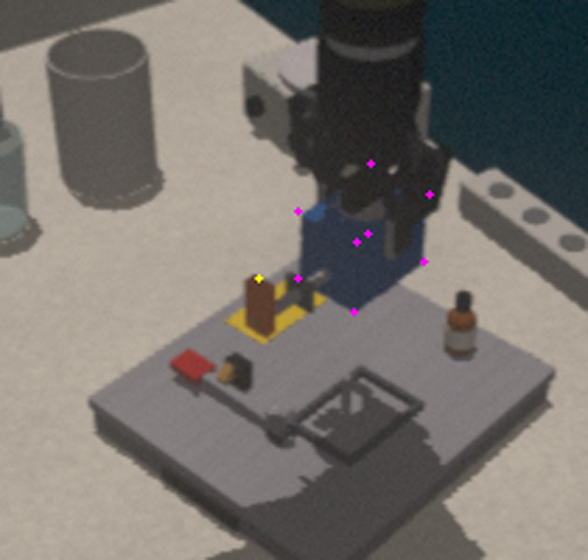

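View pics/w16_raw.png

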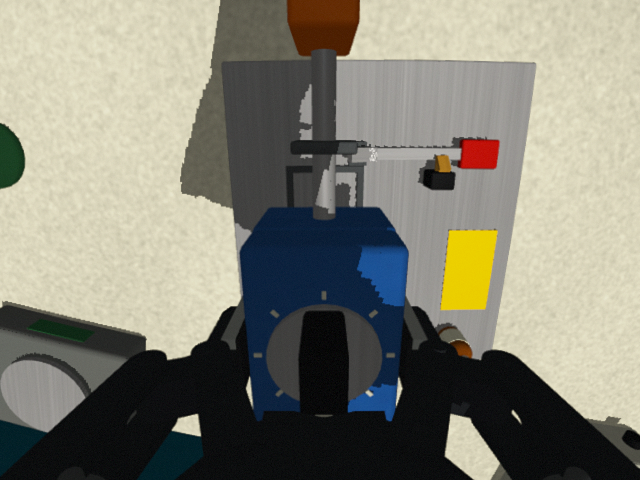

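View pics/t16_raw.png

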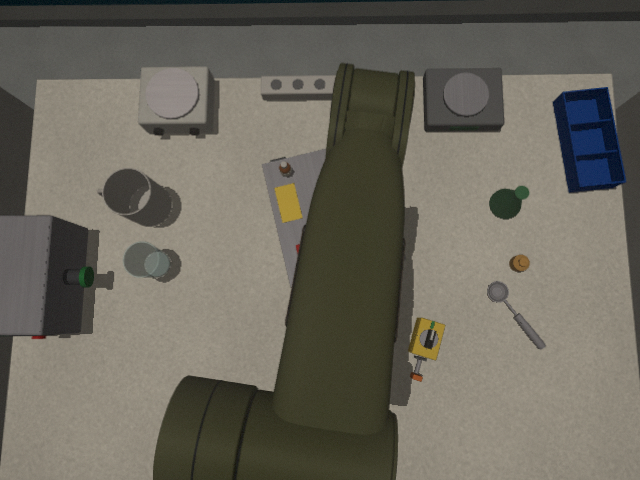

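```bash
python3 -c "
from bench import job, observe
o=observe(); print(o['time_s'],o['tcp_pos'],abs(o['qd']).max()); print(job.finish_job())"
```

```text
17.6833 [ 0.58006147 -0.08522276  0.2065084 ] 0.0023301954828016764
the job is handed in; nothing more can be done
None
```

The job is handed in at 17.7 s of the 72 s allowed, and my last checks show every step done in the order you asked.

- **Lever:** My first press was too shallow and the lever sprang back up. The side camera and the lever's own position showed the real fingertips sitting about 25 mm short of the reported TCP. I corrected for that and pressed again to the stop. The wrist picture then showed the paddle at its latched place (about 0.42 rad) with the brass catch over the arm, and it still showed that at the end.
- **Dial:** It started one notch anticlockwise of the mark. I turned it 45° clockwise, one click, and after letting go the pointer lay along the lock's +x towards the mark. The green mark itself was hidden behind the pointer in that view.
- **Shackle:** I pulled the bolt about 25 mm, until I felt its stop at about 6 N. In the last pictures it is still out.
- **Lift:** I gripped the lock across its ±y sides at 60 N; the opening read 57 mm. I lifted it straight up and it is holding still, with joint speeds about 0.002 rad/s.
    - **Height:** The underside is at about 0.20 m. The side camera agreed to within 1–2 pixels.
    - **Level:** I judged this from the tool's tilt of about 0.3° and from the lock keeping the same look in the grip. I did not measure the lock's own tilt.

Nothing else looked moved in the last pictures. The arm hid the black-capped vial in the last top picture, but a vial shows standing in its place in the side view.

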